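# Case the filling knife and hold the lid up for inspection

### The job

Put the filling knife away in the wooden blade case: lay it flat, slide it blade first through the slot in the front of the closed case until it is fully home against the stop inside, and let go of it. Then lift the case's lid, which falls shut by itself, and hold it open at 50 degrees from closed so that the blade can be looked over: finish while still holding the lid there, and leave the other things on the bench where they are.

Things in the scene. Friction and masses are not known exactly. Their poses are not given: they have to be found in the camera images.
- knife: Filling knife (scraper), loose, 200 mm long, about 90 g, lying flat on the bench: a flat triangular steel blade, 100 mm long and up to 68 mm wide at its edge (treat it as 8 mm thick), and a wooden handle 100 mm long, 26 mm wide and 16 mm high. Origin at the middle of its underside, where blade and handle meet; own x points along the handle to its butt, -x along the blade to its edge, z up.
- knife_tip (a point): Middle of the knife's blade edge, 100 mm from the knife's origin along its -x, 4 mm above its underside.
- knife_grip (a point): Point in the middle of the handle's thickness, 60 mm from the knife's origin along +x, 8 mm above its underside: a good place to grip across the 26 mm width, because here the gripper stays clear of the lid's bar when the knife is home.
- case: Low wooden blade case fixed to the bench, with a hinged wooden lid 8 mm thick; 150 mm (x) by 160 mm (y), 75 mm high without its lid. Origin at the centre of its underside; own x points from the slotted front face (at x = -75 mm) to the hinge side, z up. Inside, two wooden guides with overhanging lips carry the blade on, flat, at the slot's height, up to an end stop 90 mm behind the front face.
- slot_mouth (a point): Middle of the lower edge of the slot in the case's front face, 30 mm above the bench, axes as the case's (x points into the slot). The slot is horizontal, 72 mm wide, 16 mm high and 90 mm deep; the knife slides in along +x lying flat with its handle outwards. Home, its blade edge touches the stop, and the last 10 mm of the blade and the handle stay outside.
- lid (a joint): Angle of the case's lid in rad: 0 closed, grows as the front edge of the lid rises; stop at 1.3. 50 degrees is 0.873. Nothing but its own weight acts on it (0.35 kg, about 1.5 N at the bar): it falls shut from every angle when let go.
- lid_hinge (a point): Middle of the lid's hinge axis, at the rear of the case (x = 70 mm), 79 mm above the bench; the axis runs along the case's y.
- lid_bar (a point): Middle of the straight bar of the lid's bow handle: round steel, 10 mm thick, parallel to the hinge axis, 190 mm from it in the lid's plane, 45 mm in front of the case's front face and of the lid's edge, 28 mm above the handle of a knife that is home (the knife must come down in front of the bar and slide in under it); 80 mm of it is free. It can turn between pinching fingers.
- paint_brush: Flat paint brush, 47x188x13 mm, wooden, bystander near the knife; origin at the middle of its underside, length along own y.
- sanding_block: Wooden sanding block, 62x120x30 mm, bystander; origin under its centre.
- yellow_tape: Roll of tape lying flat, 75 mm across, 22 mm high, bystander; origin under its centre.
- red_pliers: Pliers lying flat, 180x54x12 mm, bystander; origin under their centre.
- paint_tin: Paint tin, 103 mm across, 120 mm high, bystander at the back; origin under its centre.

How it is judged (in metres and radians):
On the way:
1. the knife is slid flat into the slot, fully home, and released, with the lid still closed (x of knife_tip in the frame of slot_mouth above 0.075 m and y of knife_tip in the frame of slot_mouth between -0.012 and 0.012 m and z of knife_tip in the frame of slot_mouth between -0.002 and 0.018 m and angle between the x axis of knife and the x axis of case, either way round below 0.2 rad and contact force between knife and the fingers below 0.2 N and value of joint lid below 0.1 rad), for 0.2 s.
At the end, for the whole second after the job is handed in: The knife lies in the slot with its blade edge at least 75 mm behind the front face (90 mm is the stop), not touched by the fingers; the lid stands still at 50 degrees, 6 degrees more or less, carried by the robot's fingers (more than 0.3 N) and not propped on the knife (x of knife_tip in the frame of slot_mouth above 0.075 m and y of knife_tip in the frame of slot_mouth between -0.012 and 0.012 m and z of knife_tip in the frame of slot_mouth between -0.002 and 0.018 m and angle between the x axis of knife and the x axis of case, either way round below 0.2 rad and contact force between knife and the fingers below 0.2 N and value of joint lid between 0.768 and 0.977 rad and velocity of joint lid between -0.1 and 0.1 rad/s and contact force between lid and the fingers above 0.3 N and contact force between lid and knife below 0.1 N); the arm keeps its last pose, push and grip.
It fails at once if a bystander (brush, sanding block, tape, pliers or tin) is moved more than 30 mm (distance of any of paint_brush, sanding_block, yellow_tape, red_pliers, paint_tin from where it was at the start of the episode above 0.03 m).
It also fails if it takes over 61 s, if anything falls off the work surface, if the arm or the gripper's body presses on something with over 40 N, if the wrist force passes 120 N, or if a joint passes its speed limit or range.

### The arm

A 7-joint arm with a two-finger parallel gripper is mounted at the origin on the work surface; the furniture and walls round the work are solid. World frame = base frame: x ahead of the robot, y to its left, z up, the work surface at z = 0. Lengths are in mm, angles in rad, forces in N, time in s.
With the tool pointing down it reaches from about 425 to 925 mm from the base axis. Payload 6.8 kg.
Tool frame: the origin (TCP) lies on the centre line of the jaws, within the pads' length; the fingertips stand 19 mm ahead of it and the grasp point (between the pads) is the TCP (env.finger_overhang is the distance from the TCP to the fingertips, in mm); z points along the fingers, y is the line along which they close (so a half turn about z gives the same grasp; the last joint's range is limited). The gripper opens to 88 mm and grips with 3 to 60 N. Pads are 20 mm wide; open, the fingers measure 115 mm over their backs; the gripper's body (75 mm by 178 mm) begins 61 mm behind the grasp point.
Start: joints at [1.191, 0.477, 0.022, 1.555, -0.011, 1.109, -0.083], TCP at [181.223, -650.235, 211.864] pointing down, gripper open.
Joint ranges: [-2.96, 2.96], [-0.34, 2.1], [-1.41, 1.46], [0.24, 2.44], [-1.37, 4.51], [0.17, 1.92], [-2.96, 2.96]. Speed limits (rad/s): [2.39, 2.39, 3.14, 3.14, 3.14, 3.14, 3.14].

### API

Orientations are given as a unit quaternion [x, y, z, w].
In Python, from station import env, cams, workorder gives the robot as it stands.
- The arm moves only by the tool carry_out, never from a script. Its argument "plan" is a list of rows, each an object of numbers: "dx", "dy", "dz": the shift along the tool's x, y, z in units of 100 mm (1.0 is 100 mm); "twist": the turn about the tool's z in units of 120 degrees (1.0 is 120 degrees); "grip": the closure, from -1 (fully open) to 1 (shut). A call has 1 to 8 rows; each row shifts and turns the commanded pose from where the row before left it, along the tool's axes as they then stand; what a row does not reach is not made up. A row lasts 1/10 s, in which the tool goes at most 50 mm and 8.59 degrees, less where a joint would pass 70% of its speed; a pose out of reach is approached as far as the arm can. A call with a number of a shift or a turn outside -1 to 1 is refused whole. A call with a gripper value outside its range is refused whole. The fingers move at their own pace and stop on an object; "grip_force" is the grip in N (left out, the last holds). Time passes only in rows, so rows that do not move let the fingers close. It gives the time, the measured TCP pose, the force, the opening and the grip force at its end, in the units of the state.
- env.observe(): the state, without advancing time (a new reading comes with each control period).
- cams.camera(name): name is "scene" or "top"; returns the picture (400x640x3 uint8, red, green, blue); there is no depth.
- cams.camera_model(name): a dict with "fovy" (degrees; the focal length in pixels is half the picture's height over the tangent of half this angle, whatever the lens; pixels are square), "cx", "cy" (the principal point, pixels), "world_from_camera" (4x4, takes a point from camera to world coordinates). Camera axes: x right, y down, z forward; pixel columns grow to the right and rows downward; lengths in mm; the calibration is good to about 2 mm. A picture is of the moment at which its call begins. camera_model takes no time and is no camera call.
- workorder.hand_in(): hands the job in; it is judged then, once.
The state is a dict: "time_s": time; "q": joint angles; "qvel": joint speeds; "effort": joint torques, N m; "tool_pos": TCP position; "tcp_rot": TCP orientation; "ft_force": force on the tool from outside, world axes, zero at the start; "torque": the same for the moment, N m; "opening": finger opening in mm; "gripper_force": force on a finger pad.
Only numpy, scipy, OpenCV 4.12 (cv2) and the standard library are available. Lean on these libraries where they do the work, as an engineer would, in place of code of your own. Each camera call takes 0.05 s, during which the arm holds its last target. There are 200 camera calls.

## Working session

There is one attempt and no reset: what is moved stays moved. The work goes in short steps, Python scripts to look and compute and a tool call to move; the robot and the scene stay as the last step left them, time stands still between calls to the robot, and variables do not carry over. Pictures are saved under pics/ and viewed, at most 10 in all, crops included, and the job is handed in when it is done.

Besides the shell and the picture viewer there is one more tool, called after "Call:" by a JSON object that holds its "fn" and its "kwargs", one argument or row to a line. carry_out: Moves the arm, as the interface text tells. Its arguments: {"type":"object","properties":{"plan":{"type":"array"},"grip_force":{"type":"number"}},"required":["plan"]}

```bash
mkdir -p pics; ls; python3 - <<'E'
from station import env,cams
import cv2,numpy as np
for n in("scene","top"):
    cv2.imwrite(f"pics/{n}0.png",cams.camera(n)[:,:,::-1]); m=cams.camera_model(n); print(n,m)
s=env.observe(); print({k:np.round(v,3).tolist() for k,v in s.items()})
E
```

```text
pics
scene {'fovy': 43.021006561849546, 'cx': 320.232724959488, 'cy': 206.79251753040128, 'world_from_camera': array([[-8.55736614e-01, -3.10118430e-01,  4.14175574e-01,
        -6.40394954e+01],
       [-5.17366137e-01,  5.02232827e-01, -6.92888496e-01,
         1.01924038e+03],
       [ 6.86492251e-03, -8.07210473e-01, -5.90223793e-01,
         9.74078821e+02],
       [ 0.00000000e+00,  0.00000000e+00,  0.00000000e+00,
         1.00000000e+00]])}
top {'fovy': 51.30391406905284, 'cx': 316.31607378659504, 'cy': 192.5992273220556, 'world_from_camera': array([[ 6.38902232e-03, -9.94692150e-01,  1.02697165e-01,
         4.61162494e+02],
       [-9.99976632e-01, -6.10543413e-03,  3.07550477e-03,
        -4.23729813e+01],
       [-2.43216968e-03, -1.02714415e-01, -9.94707914e-01,
         1.17647228e+03],
       [ 0.00000000e+00,  0.00000000e+00,  0.00000000e+00,
         1.00000000e+00]])}
{'time_s': 0.1, 'q': [1.191, 0.478, 0.022, 1.556, -0.011, 1.109, -0.083], 'qvel': [0.0, -0.001, -0.0, -0.003, 0.001, -0.001, 0.002], 'effort': [0.004, -58.41, 1.541, -27.332, -0.054, 0.013, 0.0], 'tool_pos': [181.043, -649.711, 211.002], 'tcp_rot': [0.991, 0.135, -0.0, -0.001], 'ft_force': [-0.465, -0.27, -0.063], 'torque': [0.018, 0.012, -0.001], 'gripper_force': 0.0, 'opening': 87.904}
```

View pics/scene0.png

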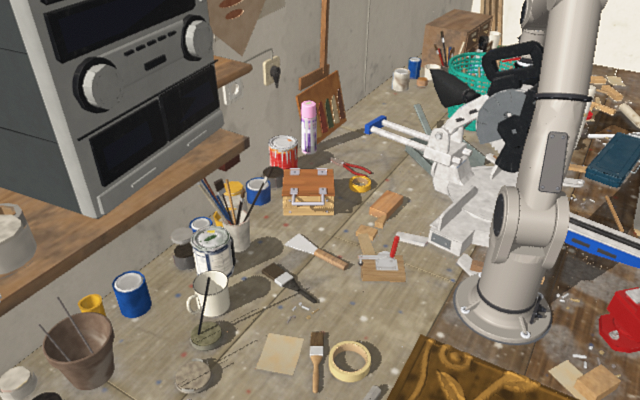

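View pics/top0.png

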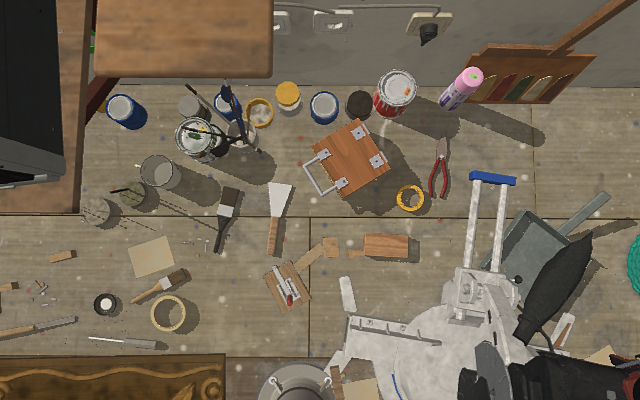

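The knife lies in the top view with its edge near (280,184) and its butt near (272,254). The case is centred near (350,160), with its bar near (313,180). I'll enlarge both views to get exact points.

```bash
python3 - <<'E'
import cv2
a=cv2.imread("pics/top0.png")[105:265,205:415]; b=cv2.imread("pics/scene0.png")[155:305,250:410]
cv2.imwrite("pics/t1.png",cv2.resize(a,None,fx=3.75,fy=3.75,interpolation=2)[:600,:800]); cv2.imwrite("pics/s1.png",cv2.resize(b,None,fx=4,fy=4,interpolation=2))
E
```

```text
(no output)
```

View pics/t1.png

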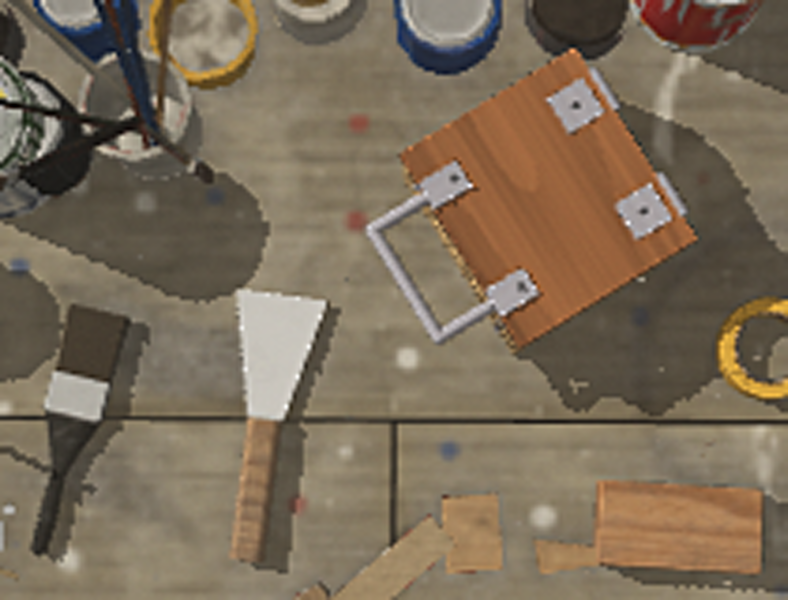

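View pics/s1.png

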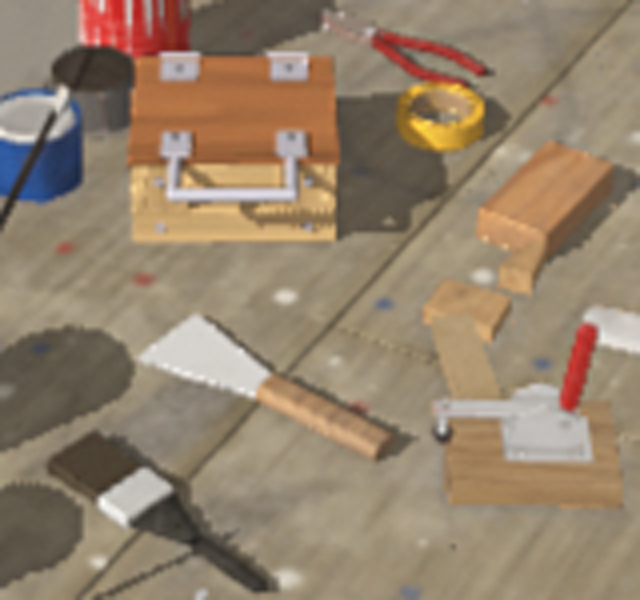

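```bash
cat > h.py <<'E'
import numpy as np
from station import env,cams
def back(n,u,v,z):
    m=cams.camera_model(n); f=200/np.tan(np.radians(m["fovy"])/2); T=np.array(m["world_from_camera"])
    d=T[:3,:3]@[(u-m["cx"])/f,(v-m["cy"])/f,1]; o=T[:3,3]; return o+d*(z-o[2])/d[2]
def proj(n,P):
    m=cams.camera_model(n); f=200/np.tan(np.radians(m["fovy"])/2); T=np.array(m["world_from_camera"])
    c=T[:3,:3].T@(np.array(P)-T[:3,3]); return c[:2]/c[2]*f+[m["cx"],m["cy"]]
E
cat > m.py <<'E'
from h import *
t=lambda u,v,z:back("top",205+u/3.75-.4,105+v/3.75-.4,z)
s=lambda u,v,z:back("scene",250+u/4-.4,155+v/4-.4,z)
r=lambda *a:print(*[np.round(x,1) for x in a])
L=[t(*p,83) for p in((401,155),(574,49),(696,238),(517,350))]
r("lid",*[x[:2] for x in L]); c=np.mean(L,0)
ax=(L[1]+L[2]-L[0]-L[3]);ay=(L[0]+L[1]-L[2]-L[3]);r("c",c,np.linalg.norm(ax)/2,np.linalg.norm(ay)/2)
print("yaw x",np.arctan2(ax[1],ax[0]),"yaw y",np.arctan2(ay[1],ay[0])-np.pi/2)
B=[t(370,231,81),t(438,340,81)];r("bar top",*B,np.mean(B,0))
S=[s(131,240,0),s(336,242,0)];r("scene front bottom",*S,np.mean(S,0))
S=[s(129,160,76),s(339,160,76)];r("scene lid front",*S,np.mean(S,0))
S=[s(170,194,79),s(297,194,79)];r("scene bar",*S,np.mean(S,0))
k=[t(237,290,8),t(328,302,8)];b=[t(231,557,16),t(261,561,16)];j=[t(246,416,12),t(285,418,8)]
r("edge",*k,np.mean(k,0));r("butt",*b,np.mean(b,0));r("junction",np.mean(j,0))
d=np.mean(b,0)-np.mean(k,0);print("knife yaw",np.arctan2(d[1],d[0]),np.linalg.norm(d))
S=[s(139,360,8),s(197,314,8)];r("scene edge",np.mean(S,0));r("scene butt",s(383,440,12))
for n,p in(("brush",(85,430,5)),("block",(680,527,30)),("tin",(690,10,120))): r(n,t(*p))
E
python3 m.py
```

```text
Traceback (most recent call last):
  File "m.py", line 6, in <module>
    r("lid",*[x[:2] for x in L]); c=np.mean(L,0)
    ~^^^^^^^^^^^^^^^^^^^^^^^^^^^
  File "m.py", line 4, in <lambda>
    r=lambda *a:print(*[np.round(x,1) for x in a])
                        ~~~~~~~~^^^^^
numpy._core._exceptions._UFuncNoLoopError: ufunc 'multiply' did not contain a loop with signature matching types (dtype('<U3'), dtype('float64')) -> None
```

```bash
sed -i 's/^r=lambda.*/r=lambda n,*a:print(n,*[np.round(x,1) for x in a])/' m.py; python3 m.py
```

```text
lid [699.3 -25.4] [ 777.3 -148.9] [ 640.7 -234.7] [ 560.3 -108. ]
c [ 669.4 -129.3   83. ] 148.0 161.4
yaw x -1.0062898896591423 yaw y -1.0220963742402032
bar top [644.7  -3.8  81. ] [567.3 -52.5  81. ] [606.  -28.1  81. ]
scene front bottom [700.3 -24.9   0. ] [ 560.1 -108.3    0. ] [630.2 -66.6   0. ]
scene lid front [700.4 -27.3  76. ] [ 562.1 -112.9   76. ] [631.2 -70.1  76. ]
scene bar [646.   -3.1  79. ] [564.5 -53.4  79. ] [605.3 -28.3  79. ]
edge [611.3  98.7   8. ] [602.6  29.9   8. ] [606.9  64.3   8. ]
butt [412.1  98.5  16. ] [409.4  76.4  16. ] [410.7  87.4  16. ]
junction [515.6  75.4  10. ]
knife yaw 3.0242439666167034 197.72453473053045
scene edge [602.7  67.2   8. ]
scene butt [410.8  86.2  12. ]
brush [505.2 211.1   5. ]
block [ 436.5 -229.9   30. ]
tin [ 794.8 -225.9  120. ]
```

Measured: slot mouth is about (630,-66.5), case yaw about -1.015, knife grip about (448,82.6), and knife yaw about 3.024. The saw stands between the start pose and the knife, so I'll check its height before crossing, and rise first.

Call:
{"fn": "carry_out", "kwargs": {
  "plan": [
    {"dz":-0.5,"grip":-0.1},
    {"dz":-0.5,"grip":-0.1},
    {"dz":-0.5,"grip":-0.1},
    {"dz":-0.5,"grip":-0.1},
    {"dz":-0.5,"grip":-0.1},
    {"dz":-0.5,"grip":-0.1},
    {"dz":-0.3,"grip":-0.1},
    {"grip":-0.1}
  ]
}}

```text
$.plan[0]: bad value
```

```bash
python3 - <<'E'
from h import *
import cv2
def tri(p,q):
    a,b=[back(n,*x,0) for n,x in(("top",p),("scene",q))]
    o=[np.array(cams.camera_model(n)["world_from_camera"])[:3,3] for n in("top","scene")]
    A=np.c_[a-o[0],-(b-o[1])];t=np.linalg.lstsq(A,o[1]-o[0],rcond=None)[0]
    P,Q=o[0]+(a-o[0])*t[0],o[1]+(b-o[1])*t[1];return np.round((P+Q)/2),round(np.linalg.norm(P-Q))
for q in((445,85),(515,60),(500,115)):
  for p in((565,250),(585,240),(530,320),(490,365)): print(p,q,*tri(p,q))
cv2.imwrite("pics/s2.png",cv2.resize(cams.camera("scene")[0:280,360:640,::-1],None,fx=2,fy=2))
cv2.imwrite("pics/t2.png",cams.camera("top")[:,:,::-1])
a=cv2.imread("pics/s2.png");b=cv2.imread("pics/t2.png")[100:,440:];b=cv2.resize(b,None,fx=1.2,fy=1.2)
c=np.zeros((560,800,3),np.uint8);c[:,:560]=a;c[:b.shape[0],560:560+b.shape[1]]=b[:560,:240];cv2.imwrite("pics/c2.png",c)
s=env.observe();print(s["time_s"],np.round(s["tool_pos"]),np.round(s["tcp_rot"],3),np.round(s["q"],2))
E
```

```text
(565, 250) (445, 85) [ 420. -565.  303.] 32
(585, 240) (445, 85) [ 440. -625.  277.] 35
(530, 320) (445, 85) [ 334. -420.  385.] 57
(490, 365) (445, 85) [ 287. -311.  442.] 91
(565, 250) (515, 60) [ 320. -527.  418.] 244
(585, 240) (515, 60) [ 333. -574.  403.] 254
(530, 320) (515, 60) [ 251. -434.  449.] 144
(490, 365) (515, 60) [ 210. -339.  488.] 96
(565, 250) (500, 115) [ 331. -669.  173.] 208
(585, 240) (500, 115) [ 349. -739.  141.] 219
(530, 320) (500, 115) [ 242. -523.  250.] 84
(490, 365) (500, 115) [ 194. -393.  321.] 30
0.2 [ 181. -650.  211.] [ 0.991  0.135 -0.    -0.001] [ 1.19  0.48  0.02  1.56 -0.01  1.11 -0.08]
```

View pics/c2.png

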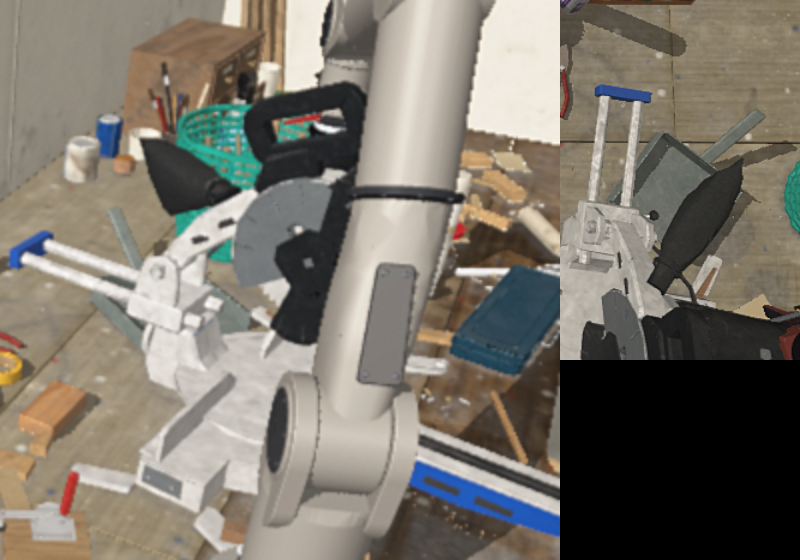

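The picture shows the mitre saw between the start pose and the bench work. Its dust bag is about 300 mm high and its head and handle about 450 mm. I'll rise high, then swing round on a wide radius.

Call:
{"fn": "carry_out", "kwargs": {
  "plan": [
    {"dx":0,"dy":0,"dz":-0.5,"twist":0,"grip":-0.1},
    {"dx":0,"dy":0,"dz":-0.5,"twist":0,"grip":-0.1},
    {"dx":0,"dy":0,"dz":-0.5,"twist":0,"grip":-0.1},
    {"dx":0,"dy":0,"dz":-0.5,"twist":0,"grip":-0.1},
    {"dx":0,"dy":0,"dz":-0.5,"twist":0,"grip":-0.1},
    {"dx":0,"dy":0,"dz":-0.5,"twist":0,"grip":-0.1},
    {"dx":0,"dy":0,"dz":-0.5,"twist":0,"grip":-0.1},
    {"dx":0,"dy":0,"dz":0,"twist":0,"grip":-0.1}
  ],
  "grip_force": 20
}}

```text
time_s: 1.0
tool_pos: [181.4, -651.1, 570.0]
tcp_rot: [0.991, 0.135, 0.001, 0.006]
ft_force: [0.3, -0.3, 0.2]
opening: 48.6
gripper_force: 0.0
```

Call:
{"fn": "carry_out", "kwargs": {
  "plan": [
    {"dx":0.5,"dy":0,"dz":0,"twist":-0.035,"grip":-0.1},
    {"dx":0.5,"dy":0,"dz":0,"twist":-0.035,"grip":-0.1},
    {"dx":0.5,"dy":0,"dz":0,"twist":-0.035,"grip":-0.1},
    {"dx":0.5,"dy":0,"dz":0,"twist":-0.035,"grip":-0.1},
    {"dx":0.5,"dy":0,"dz":0,"twist":-0.035,"grip":-0.1},
    {"dx":0.5,"dy":0,"dz":0,"twist":-0.035,"grip":-0.1},
    {"dx":0.5,"dy":0,"dz":0,"twist":-0.035,"grip":-0.1},
    {"dx":0.5,"dy":0,"dz":0,"twist":-0.035,"grip":-0.1}
  ]
}}

```text
time_s: 1.8
tool_pos: [523.3, -450.1, 560.8]
tcp_rot: [0.909, 0.417, -0.0, -0.001]
ft_force: [0.3, -0.7, 0.8]
opening: 48.4
gripper_force: 0.0
```

Call:
{"fn": "carry_out", "kwargs": {
  "plan": [
    {"dx":0.5,"dy":0,"dz":0,"twist":-0.035,"grip":-0.1},
    {"dx":0.5,"dy":0,"dz":0,"twist":-0.035,"grip":-0.1},
    {"dx":0.5,"dy":0,"dz":0,"twist":-0.035,"grip":-0.1},
    {"dx":0.5,"dy":0,"dz":0,"twist":-0.035,"grip":-0.1},
    {"dx":0.5,"dy":0,"dz":0,"twist":-0.035,"grip":-0.1},
    {"dx":0.5,"dy":0,"dz":0,"twist":-0.035,"grip":-0.1},
    {"dx":0.5,"dy":0,"dz":0,"twist":-0.035,"grip":-0.1},
    {"dx":0.5,"dy":0,"dz":0,"twist":-0.035,"grip":-0.1}
  ]
}}

```text
time_s: 2.6
tool_pos: [696.0, -95.4, 560.7]
tcp_rot: [0.749, 0.662, -0.001, -0.0]
ft_force: [0.0, 0.1, 0.3]
opening: 48.0
gripper_force: 0.0
```

```bash
cat >> h.py <<'E'
def togo(x,y,z,yaw):
    "remaining shift in present tool axes (units) and twist (units); tool down assumed"
    from scipy.spatial.transform import Rotation as R
    s=env.observe();M=R.from_quat(s["tcp_rot"]).as_matrix();cy=np.arctan2(M[1,0],M[0,0])
    d=M.T@(np.array([x,y,z])-s["tool_pos"])/100;dy=(yaw-cy+np.pi)%(2*np.pi)-np.pi
    print("t",s["time_s"],"pos",np.round(s["tool_pos"],1),"yaw",round(cy,4),"tilt",round(np.degrees(np.arccos(-M[2,2])),2),"q",np.round(s["q"],2),"F",np.round(s["ft_force"],1),"open",round(s["opening"],1))
    print("shift",np.round(d,3),"twist",round(-np.degrees(dy)/120,4))
E
python3 -c "
from h import *
togo(448,82.6,8,3.024)"
```

```text
t 2.6 pos [696.  -95.4 560.7] yaw 1.4476 tilt 0.08 q [ 0.19  0.49 -0.3   0.78  0.15  1.89 -0.15] F [0.  0.1 0.3] open 48.0
shift [ 1.463 -2.672  5.531] twist -0.7527
```

Call:
{"fn": "carry_out", "kwargs": {
  "plan": [
    {"dx":0,"dy":0,"dz":0.5,"twist":0,"grip":-0.1},
    {"dx":0.2,"dy":-0.38,"dz":0.2,"twist":0,"grip":-0.1},
    {"dx":0.2,"dy":-0.38,"dz":0.2,"twist":0,"grip":-0.1},
    {"dx":0.2,"dy":-0.38,"dz":0.2,"twist":0,"grip":-0.1},
    {"dx":0.2,"dy":-0.38,"dz":0.2,"twist":0,"grip":-0.1},
    {"dx":0.2,"dy":-0.38,"dz":0.2,"twist":0,"grip":-0.1},
    {"dx":0.2,"dy":-0.38,"dz":0.2,"twist":0,"grip":-0.1},
    {"dx":0.2,"dy":-0.38,"dz":0.2,"twist":0,"grip":-0.1}
  ]
}}

```text
time_s: 3.4
tool_pos: [447.3, 75.7, 370.6]
tcp_rot: [0.75, 0.661, -0.0, 0.0]
ft_force: [0.1, 1.2, -0.2]
opening: 48.5
gripper_force: 0.0
```

Call:
{"fn": "carry_out", "kwargs": {
  "plan": [
    {"dx":0,"dy":0,"dz":0.2,"twist":-0.07,"grip":-0.1},
    {"dx":0,"dy":0,"dz":0.2,"twist":-0.07,"grip":-0.1},
    {"dx":0,"dy":0,"dz":0.2,"twist":-0.07,"grip":-0.1},
    {"dx":0,"dy":0,"dz":0.2,"twist":-0.07,"grip":-0.1},
    {"dx":0,"dy":0,"dz":0.2,"twist":-0.07,"grip":-0.1},
    {"dx":0,"dy":0,"dz":0.2,"twist":-0.07,"grip":-0.1},
    {"dx":0,"dy":0,"dz":0.2,"twist":-0.07,"grip":-0.1},
    {"dx":0,"dy":0,"dz":0,"twist":-0.07,"grip":-0.1}
  ]
}}

```text
time_s: 4.2
tool_pos: [447.1, 74.3, 229.0]
tcp_rot: [0.256, 0.967, -0.001, -0.002]
ft_force: [-0.0, 0.1, -0.7]
opening: 48.1
gripper_force: 0.0
```

Call:
{"fn": "carry_out", "kwargs": {
  "plan": [
    {"dx":0,"dy":0,"dz":0,"twist":-0.07,"grip":-0.1},
    {"dx":0,"dy":0,"dz":0,"twist":-0.07,"grip":-0.1},
    {"dx":0,"dy":0,"dz":0,"twist":0,"grip":-0.1},
    {"dx":0,"dy":0,"dz":0,"twist":0,"grip":-0.1}
  ]
}}

```text
time_s: 4.6
tool_pos: [449.0, 74.9, 231.7]
tcp_rot: [0.117, 0.993, -0.0, -0.0]
ft_force: [0.0, 0.8, -0.3]
opening: 48.2
gripper_force: 0.0
```

```bash
python3 -c "
from h import *
togo(448,82.6,8,3.024)"
```

```text
t 4.6 pos [449.   74.9 231.7] yaw 2.9066 tilt 0.02 q [ 0.2   0.13 -0.54  2.    0.08  1.03  0.96] F [ 0.   0.8 -0.3] open 48.2
shift [0.027 0.073 2.237] twist -0.056
```

Call:
{"fn": "carry_out", "kwargs": {
  "plan": [
    {"dx":0.03,"dy":0.07,"dz":0.4,"twist":-0.056,"grip":-0.1},
    {"dx":0,"dy":0,"dz":0.4,"twist":0,"grip":-0.1},
    {"dx":0,"dy":0,"dz":0.4,"twist":0,"grip":-0.1},
    {"dx":0,"dy":0,"dz":0.3,"twist":0,"grip":-0.1},
    {"dx":0,"dy":0,"dz":0,"twist":0,"grip":-0.1},
    {"dx":0,"dy":0,"dz":0,"twist":0,"grip":-0.1}
  ]
}}

```text
time_s: 5.2
tool_pos: [447.9, 82.7, 82.2]
tcp_rot: [0.057, 0.998, 0.0, -0.0]
ft_force: [-0.1, 0.3, 0.0]
opening: 48.1
gripper_force: 0.0
```

```bash
python3 -c "
from h import *
import cv2
togo(448,82.6,22,3.024)
a=cams.camera('scene')[200:300,270:380,::-1];b=cams.camera('top')[170:270,230:330,::-1]
cv2.imwrite('pics/g.png',np.hstack([cv2.resize(a,(396,360)),cv2.resize(b,(360,360))]))"
```

```text
t 5.2 pos [447.9  82.7  82.2] yaw 3.0266 tilt 0.04 q [ 0.12  0.35 -0.51  2.15  0.27  0.7   0.88] F [-0.1  0.3  0. ] open 48.1
shift [-0.001 -0.001  0.602] twist 0.0012
```

View pics/g.png

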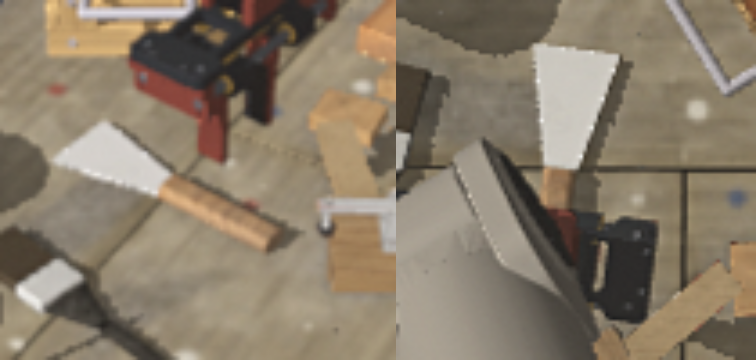

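The fingers hang over the handle, lined up with it and clear of other things. Now I descend, close and lift.

Call:
{"fn": "carry_out", "kwargs": {
  "plan": [
    {"dx":0,"dy":0,"dz":0.3,"twist":0,"grip":-0.1},
    {"dx":0,"dy":0,"dz":0.3,"twist":0,"grip":-0.1},
    {"dx":0,"dy":0,"dz":0,"twist":0,"grip":-0.1},
    {"dx":0,"dy":0,"dz":0,"twist":0,"grip":1},
    {"dx":0,"dy":0,"dz":0,"twist":0,"grip":1},
    {"dx":0,"dy":0,"dz":0,"twist":0,"grip":1},
    {"dx":0,"dy":0,"dz":0,"twist":0,"grip":1},
    {"dx":0,"dy":0,"dz":0,"twist":0,"grip":1}
  ],
  "grip_force": 30
}}

```text
time_s: 6.1
tool_pos: [448.3, 82.5, 22.4]
tcp_rot: [0.057, 0.998, 0.0, 0.001]
ft_force: [0.4, 0.5, 0.0]
opening: 11.5
gripper_force: 0.0
```

Call:
{"fn": "carry_out", "kwargs": {
  "plan": [
    {"dx":0,"dy":0,"dz":0,"twist":0,"grip":1},
    {"dx":0,"dy":0,"dz":0,"twist":0,"grip":1}
  ]
}}

```text
time_s: 6.3
tool_pos: [447.9, 82.4, 21.9]
tcp_rot: [0.057, 0.998, -0.0, 0.0]
ft_force: [0.3, -0.5, -0.0]
opening: 0.3
gripper_force: 0.0
```

The gripper closed on nothing (opening 0.3 mm), so I'll look.

```bash
python3 -c "
from h import *
import cv2
togo(448,82.6,22,3.024)
a=cams.camera('scene')[200:300,270:380,::-1];b=cams.camera('top')[170:270,230:330,::-1]
cv2.imwrite('pics/g2.png',np.hstack([cv2.resize(a,(396,360)),cv2.resize(b,(360,360))]))
print(proj('scene',[448,82.5,3]),proj('scene',[448,82.5,16]))"
```

```text
t 6.3 pos [447.9  82.4  21.9] yaw 3.0279 tilt 0.0 q [ 0.06  0.46 -0.45  2.19  0.37  0.57  0.79] F [ 0.3 -0.5 -0. ] open 0.3
shift [-0.001  0.002 -0.001] twist 0.0019
[334.31430524 261.49439193] [334.42178659 258.05589886]
```

View pics/g2.png

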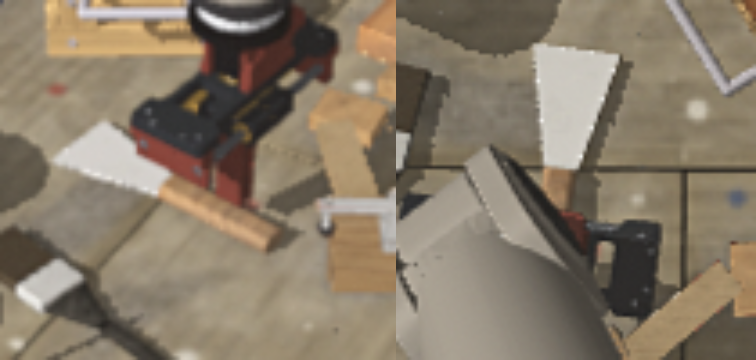

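```bash
python3 - <<'E'
from h import *
def tri(p,q):
    a,b=[back(n,*x,0) for n,x in(("top",p),("scene",q))]
    o=[np.array(cams.camera_model(n)["world_from_camera"])[:3,3] for n in("top","scene")]
    A=np.c_[a-o[0],-(b-o[1])];t=np.linalg.lstsq(A,o[1]-o[0],rcond=None)[0]
    P,Q=o[0]+(a-o[0])*t[0],o[1]+(b-o[1])*t[1];return np.round((P+Q)/2),round(np.linalg.norm(P-Q))
y=np.array([np.sin(3.027),-np.cos(3.027),0])
print("pic g tips expected crop px")
for s in(-30.7,30.7): print((proj("scene",np.array([447.9,82.7,63])+s*y)-[270,200])*3.6)
print("pic g2 expected; handle outline top")
for z in(3,22): 
  for s in(-13,13): print(z,s,(proj("scene",np.array([447.9,82.4,z])+s*y)-[270,200])*3.6,(proj("top",np.array([447.9,82.4,z])+s*y)-[230,170])*3.6+[396,0])
for x,yy in((508-20,78),(508-100,87)):print("handle",(proj("scene",[x,yy,16])-[270,200])*3.6,(proj("top",[x,yy,16])-[230,170])*3.6+[396,0])
E
```

```text
pic g tips expected crop px
[256.79990006 143.05154227]
[209.20272492 184.13548517]
pic g2 expected; handle outline top
3 -13 [241.48342435 212.5843713 ] [566.47141155 254.31236236]
3 13 [221.8131026  230.22112215] [533.3443825  250.25186365]
22 -13 [242.1250039  194.48461318] [564.10019414 254.61120509]
22 13 [222.30632145 212.0479517 ] [530.42839081 250.48373381]
handle [190.92804711 187.96605604] [554.69931566 200.22419823]
handle [274.05585057 230.62504336] [541.20875477 304.80849465]
```

```bash
python3 -c "
from h import *
print(env.finger_overhang,[a for a in dir(env) if a[0]!='_'],[a for a in dir(cams) if a[0]!='_'])"
```

```text
19.0 ['Unreachable', 'finger_overhang', 'observe'] ['camera', 'camera_model']
```

Call:
{"fn": "carry_out", "kwargs": {
  "plan": [
    {"dx":0,"dy":0,"dz":-0.4,"twist":0,"grip":-0.1},
    {"dx":0,"dy":0,"dz":0,"twist":0,"grip":-0.1},
    {"dx":0,"dy":0,"dz":0,"twist":0,"grip":-0.1},
    {"dx":0,"dy":0,"dz":0,"twist":0,"grip":-0.1},
    {"dx":0,"dy":0,"dz":0,"twist":0,"grip":-0.1}
  ]
}}

```text
time_s: 6.9
tool_pos: [447.2, 82.3, 61.0]
tcp_rot: [0.057, 0.998, -0.0, -0.001]
ft_force: [0.2, -0.3, 0.5]
opening: 36.8
gripper_force: 0.0
```

Call:
{"fn": "carry_out", "kwargs": {
  "plan": [
    {"dx":0,"dy":0,"dz":0.2,"twist":0,"grip":-0.1},
    {"dx":0,"dy":0,"dz":0.2,"twist":0,"grip":-0.1},
    {"dx":0,"dy":0,"dz":0.04,"twist":0,"grip":-0.1},
    {"dx":0,"dy":0,"dz":0.04,"twist":0,"grip":-0.1},
    {"dx":0,"dy":0,"dz":0,"twist":0,"grip":-0.1}
  ]
}}

```text
time_s: 7.4
tool_pos: [447.7, 82.6, 13.7]
tcp_rot: [0.057, 0.998, -0.0, -0.0]
ft_force: [-0.1, -0.4, 0.2]
opening: 48.1
gripper_force: 0.0
```

```bash
python3 -c "
from h import *
import cv2
togo(448,82.6,22,3.024)
a=cams.camera('scene')[215:275,300:380,::-1];b=cams.camera('top')[200:270,250:320,::-1]
cv2.imwrite('pics/g3.png',np.hstack([cv2.resize(a,(480,360),interpolation=0),cv2.resize(b,(320,360),interpolation=0)]))"
```

```text
t 7.4 pos [447.7  82.6  13.7] yaw 3.0283 tilt 0.04 q [ 0.05  0.47 -0.45  2.19  0.39  0.55  0.78] F [-0.1 -0.4  0.2] open 48.1
shift [-0.003  0.    -0.083] twist 0.002
```

View pics/g3.png

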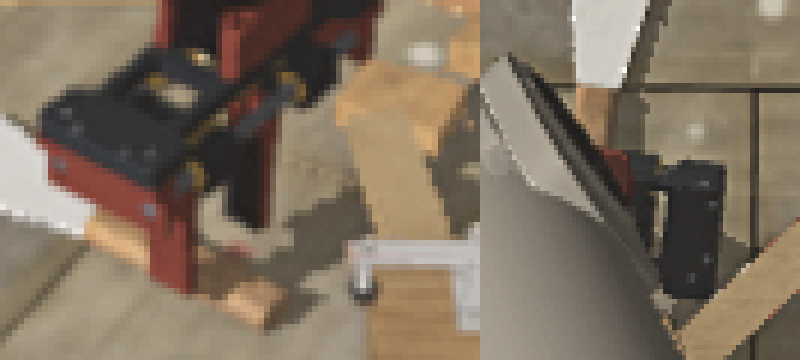

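The fingers straddle the handle. The tips still stand about 16 mm above the bench, although the reading (z = 13.7) would put them below it. The z reading is therefore about 22 mm low, so I'll go lower while watching the force.

Call:
{"fn": "carry_out", "kwargs": {
  "plan": [
    {"dx":0,"dy":0,"dz":0.05,"twist":0,"grip":-0.1},
    {"dx":0,"dy":0,"dz":0.05,"twist":0,"grip":-0.1},
    {"dx":0,"dy":0,"dz":0,"twist":0,"grip":-0.1},
    {"dx":0,"dy":0,"dz":0,"twist":0,"grip":-0.1}
  ]
}}

```text
time_s: 7.9
tool_pos: [447.8, 82.5, 3.7]
tcp_rot: [0.057, 0.998, -0.0, -0.0]
ft_force: [0.2, -0.6, -0.2]
opening: 48.4
gripper_force: 0.0
```

Call:
{"fn": "carry_out", "kwargs": {
  "plan": [
    {"dx":0,"dy":0,"dz":0.03,"twist":0,"grip":-0.1},
    {"dx":0,"dy":0,"dz":0,"twist":0,"grip":-0.1}
  ]
}}

```text
time_s: 8.1
tool_pos: [447.8, 82.5, 0.6]
tcp_rot: [0.057, 0.998, -0.0, -0.0]
ft_force: [-0.0, 0.3, 0.5]
opening: 48.2
gripper_force: 0.0
```

Call:
{"fn": "carry_out", "kwargs": {
  "plan": [
    {"dx":0,"dy":0,"dz":0.02,"twist":0,"grip":-0.1},
    {"dx":0,"dy":0,"dz":0,"twist":0,"grip":-0.1}
  ]
}}

```text
time_s: 8.3
tool_pos: [447.8, 82.5, -1.3]
tcp_rot: [0.057, 0.998, -0.0, -0.0]
ft_force: [0.5, 0.6, 0.0]
opening: 48.3
gripper_force: 0.0
```

Call:
{"fn": "carry_out", "kwargs": {
  "plan": [
    {"dx":0,"dy":0,"dz":0.015,"twist":0,"grip":-0.1},
    {"dx":0,"dy":0,"dz":0,"twist":0,"grip":-0.1}
  ]
}}

```text
time_s: 8.5
tool_pos: [447.8, 82.5, -2.8]
tcp_rot: [0.057, 0.998, -0.0, -0.0]
ft_force: [-0.0, 0.6, -0.1]
opening: 48.1
gripper_force: 0.0
```

Call:
{"fn": "carry_out", "kwargs": {
  "plan": [
    {"dx":0,"dy":0,"dz":0.02,"twist":0,"grip":-0.1},
    {"dx":0,"dy":0,"dz":0,"twist":0,"grip":-0.1}
  ]
}}

```text
time_s: 8.7
tool_pos: [447.8, 82.5, -4.8]
tcp_rot: [0.057, 0.998, -0.0, -0.0]
ft_force: [-0.1, 0.6, -0.1]
opening: 48.1
gripper_force: 0.0
```

Call:
{"fn": "carry_out", "kwargs": {
  "plan": [
    {"dx":0,"dy":0,"dz":0.015,"twist":0,"grip":-0.1},
    {"dx":0,"dy":0,"dz":0,"twist":0,"grip":-0.1}
  ]
}}

```text
time_s: 8.9
tool_pos: [447.8, 82.5, -6.3]
tcp_rot: [0.057, 0.998, -0.0, -0.0]
ft_force: [-0.3, -0.3, 0.4]
opening: 48.0
gripper_force: 0.0
```

Call:
{"fn": "carry_out", "kwargs": {
  "plan": [
    {"dx":0,"dy":0,"dz":0.015,"twist":0,"grip":-0.1},
    {"dx":0,"dy":0,"dz":0,"twist":0,"grip":-0.1}
  ]
}}

```text
time_s: 9.1
tool_pos: [447.9, 82.5, -7.8]
tcp_rot: [0.057, 0.998, -0.0, -0.0]
ft_force: [-0.3, 0.6, -0.0]
opening: 48.2
gripper_force: 0.0
```

Call:
{"fn": "carry_out", "kwargs": {
  "plan": [
    {"dx":0,"dy":0,"dz":0.015,"twist":0,"grip":-0.1},
    {"dx":0,"dy":0,"dz":0,"twist":0,"grip":-0.1}
  ]
}}

```text
time_s: 9.3
tool_pos: [447.9, 82.5, -9.3]
tcp_rot: [0.057, 0.998, -0.0, -0.0]
ft_force: [0.2, 0.4, -0.4]
opening: 47.9
gripper_force: 0.0
```

```bash
python3 - <<'E'
from h import *
import cv2
im=cams.camera("scene").astype(int);cv2.imwrite("pics/x.png",im[:,:,::-1].astype(np.uint8))
g3=cv2.imread("pics/g3.png")
red=(im[...,0]>90)&(im[...,1]<60)&(im[...,2]<60)
for r in range(255,275): print(r,np.flatnonzero(red[r,315:345])+315)
y=np.array([np.sin(3.028),-np.cos(3.028),0]);x=np.array([np.cos(3.028),np.sin(3.028),0])
for z in(0,10,20):
  for a in(-10,10):
    for s in (24,37.5): print(z,a,s,np.round(proj("scene",np.array([447.9,82.5,z])+s*y+a*x),1))
E
```

```text
255 []
256 [327]
257 [327]
258 [327 329]
259 [327]
260 [327 328]
261 []
262 []
263 []
264 []
265 [331]
266 [331]
267 []
268 []
269 []
270 []
271 []
272 []
273 []
274 []
0 -10 24 [326.4 265.4]
0 -10 37.5 [323.5 268. ]
0 10 24 [332.1 268.4]
0 10 37.5 [329.2 271. ]
10 -10 24 [326.4 262.7]
10 -10 37.5 [323.5 265.3]
10 10 24 [332.2 265.7]
10 10 37.5 [329.3 268.4]
20 -10 24 [326.5 260.1]
20 -10 37.5 [323.5 262.7]
20 10 24 [332.3 263.1]
20 10 37.5 [329.3 265.7]
```

```bash
python3 - <<'E'
import cv2,numpy as np
im=cv2.imread("pics/x.png").astype(int)[:,:,::-1]
h=cv2.cvtColor(im[:,:,::-1].astype(np.uint8).copy(),cv2.COLOR_BGR2HSV)
for r in range(256,276): print(r,' '.join("R" if (p[0]<6 or p[0]>174) and p[1]>110 else "." for p in h[r,318:345]))
print(im[262:275,328].tolist())
E
```

```text
256 R R R R R . . . R R . R R . . . . . . . . . . . . R .
257 . . R R R R . . R R R R R R . . . . . . . . . . . R .
258 . . . . R R R R R R R R R R . . . . . . . . . . . R .
259 . . . . . . R R R R . R R R . . . . . . . . . . . . .
260 . . . . . . . R R R R R R R . . . . . . . . . . . . .
261 . . . . . . . R R R R R R R . . . . . . . . . . . . .
262 . . . . . . . R R R R R R R . . . . . . . . . . . . .
263 . . . . . . . R R R R R R R . . . . . . . . . . . . .
264 . . . . . . . R R R R R R R . . . . . . . . . . . . .
265 . . . . . . . R R R R R R R . . . . . . . . . . . . .
266 . . . . . . . R R R R R R R . . . . . . . . . . . . .
267 . . . . . . . . . R R R R R . . . . . . . . . . . . .
268 . . . . . . . . . . R R R R . . . . . . . . . . . . .
269 . . . . . . . . . . . . R R . . . . . . . . . . . . .
270 . . . . . . . . . . . . . . . . . . . . . . . . . . .
271 . . . . . . . . . . . . . . . . . . . . . . . . . . .
272 . . . . . . . . . . . . . . . . . . . . . . . . . . .
273 . . . . . . . . . . . . . . . . . . . . . . . . . . .
274 . . . . . . . . . . . . . . . . . . . . . . . . . . .
275 . . . . . . . . . . . . . . . . . . . . . . . . . . .
[[133, 69, 60], [133, 69, 60], [132, 69, 59], [133, 69, 60], [134, 68, 59], [138, 68, 58], [167, 86, 72], [164, 126, 106], [163, 150, 126], [164, 152, 128], [164, 152, 128], [165, 152, 129], [156, 144, 122]]
```

The tip now sits at bench level (z reading -9.3 means tip about 0). I'll close here.

Call:
{"fn": "carry_out", "kwargs": {
  "plan": [
    {"dx":0,"dy":0,"dz":0,"twist":0,"grip":1},
    {"dx":0,"dy":0,"dz":0,"twist":0,"grip":1},
    {"dx":0,"dy":0,"dz":0,"twist":0,"grip":1},
    {"dx":0,"dy":0,"dz":0,"twist":0,"grip":1},
    {"dx":0,"dy":0,"dz":0,"twist":0,"grip":1},
    {"dx":0,"dy":0,"dz":0,"twist":0,"grip":1}
  ],
  "grip_force": 30
}}

```text
time_s: 9.95
tool_pos: [448.0, 82.5, -9.1]
tcp_rot: [0.057, 0.998, -0.0, 0.0]
ft_force: [-0.4, -0.3, 0.1]
opening: 25.8
gripper_force: 30.0
```

Call:
{"fn": "carry_out", "kwargs": {
  "plan": [
    {"dx":0,"dy":0,"dz":-0.2,"twist":0,"grip":1},
    {"dx":0,"dy":0,"dz":-0.4,"twist":0,"grip":1},
    {"dx":-0.11,"dy":0.1,"dz":0,"twist":0.04,"grip":1},
    {"dx":-0.22,"dy":0.21,"dz":0,"twist":0,"grip":1},
    {"dx":-0.22,"dy":0.22,"dz":0,"twist":0,"grip":1},
    {"dx":0,"dy":0,"dz":0,"twist":0.06,"grip":1},
    {"dx":0,"dy":0,"dz":0,"twist":0.06,"grip":1},
    {"dx":0,"dy":0,"dz":0,"twist":0.06,"grip":1}
  ]
}}

```text
time_s: 10.75
tool_pos: [511.3, 124.8, 50.5]
tcp_rot: [0.286, 0.958, -0.0, -0.0]
ft_force: [-0.1, -0.8, -0.9]
opening: 25.9
gripper_force: 30.0
```

Call:
{"fn": "carry_out", "kwargs": {
  "plan": [
    {"dx":0,"dy":0,"dz":0,"twist":0.06,"grip":1},
    {"dx":0,"dy":0,"dz":0,"twist":0.06,"grip":1},
    {"dx":0,"dy":0,"dz":0,"twist":0.06,"grip":1},
    {"dx":0,"dy":0,"dz":0,"twist":0.03,"grip":1},
    {"dx":0,"dy":0,"dz":0,"twist":0,"grip":1},
    {"dx":0,"dy":0,"dz":0,"twist":0,"grip":1}
  ]
}}

```text
time_s: 11.35
tool_pos: [511.3, 124.7, 50.7]
tcp_rot: [0.485, 0.875, -0.0, -0.0]
ft_force: [-0.3, -0.0, -1.8]
opening: 26.2
gripper_force: 30.0
```

```bash
python3 -c "
from h import *
togo(508.6,128.8,25,2.127)"
```

```text
t 11.35 pos [511.3 124.7  50.7] yaw 2.1294 tilt 0.02 q [-0.15  0.47 -0.26  2.03  0.19  0.67  0.03] F [-0.3 -0.  -1.8] open 26.2
shift [ 0.049 -0.002  0.257] twist 0.0012
```

Call:
{"fn": "carry_out", "kwargs": {
  "plan": [
    {"dx":0.05,"dy":0,"dz":0.13,"twist":0,"grip":1},
    {"dx":0,"dy":0,"dz":0.127,"twist":0.001,"grip":1},
    {"dx":0,"dy":0,"dz":0,"twist":0,"grip":1},
    {"dx":0,"dy":0,"dz":0,"twist":0,"grip":1}
  ]
}}

```text
time_s: 11.75
tool_pos: [508.3, 128.8, 24.3]
tcp_rot: [0.486, 0.874, -0.001, -0.001]
ft_force: [0.8, -0.2, 0.3]
opening: 26.0
gripper_force: 30.0
```

```bash
python3 -c "
from h import *
import cv2
togo(508.6,128.8,25,2.127)
A=cams.camera('scene')[:,:,::-1];B=cams.camera('top')[:,:,::-1]
cv2.imwrite('pics/is.png',A);cv2.imwrite('pics/it.png',B)
a=A[185:275,265:345];b=B[130:230,255:345]
cv2.imwrite('pics/v9.png',np.hstack([cv2.resize(a,(400,450),interpolation=2),cv2.resize(b,(400,444),interpolation=2)[:450]] if 0 else [cv2.resize(a,(400,450),interpolation=2),cv2.copyMakeBorder(cv2.resize(b,(400,444),interpolation=2),0,6,0,0,0)]))"
```

```text
t 11.75 pos [508.3 128.8  24.3] yaw 2.1257 tilt 0.1 q [-0.17  0.51 -0.25  2.04  0.21  0.62  0.  ] F [ 0.8 -0.2  0.3] open 26.0
shift [-0.002  0.003 -0.007] twist -0.0006
```

View pics/v9.png

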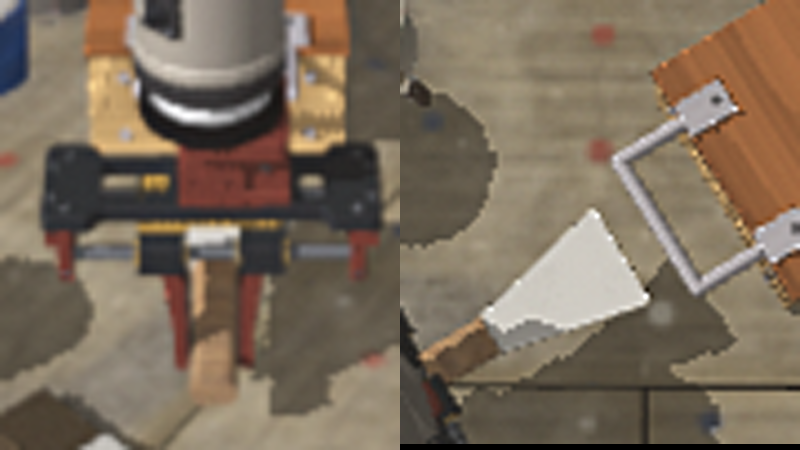

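The blade points squarely at the slot in front of the bar. In the crop the edge corners are (594,210) and (648,298), and the bar corners are (616,160) and (697,290). I'll refine the sideways alignment numerically.

```bash
cat > fit.py <<'E'
from h import *
import cv2,sys
from scipy.optimize import minimize
im=cv2.cvtColor(cv2.imread(sys.argv[1] if len(sys.argv)>1 else "pics/it.png"),cv2.COLOR_BGR2LAB).astype(float)
g=np.float32(cv2.GaussianBlur(im,(0,0),0.7))
def contrast(P,out=1.6):
    "mean colour step across the closed polygon's sides; P: list of 3-D corners, sides (i,j)"
    q=np.array([proj("top",p) for p in P]);tot=0
    for a,b in zip(q[:-1],q[1:]):
        t=np.linspace(.08,.92,60)[:,None];c=a+(b-a)*t;n=np.array([b[1]-a[1],a[0]-b[0]]);n/=np.linalg.norm(n)
        s=lambda c:cv2.remap(g,np.float32(c[:,None,0]),np.float32(c[:,None,1]),1)[:,0]
        tot+=np.linalg.norm(s(c+out*n/2)-s(c-out*n/2),axis=1).mean()
    return -tot
def rect(v):  # lid: centre x,y,yaw ; open polyline front-left, rear-left | rear-right, front-right
    R=np.array([[np.cos(v[2]),-np.sin(v[2])],[np.sin(v[2]),np.cos(v[2])]])
    return [np.r_[R@p+v[:2],83] for p in((-75,-80),(-75,80),(75,80),(75,-80),(-75,-80))]
def blade(v):
    R=np.array([[np.cos(v[2]),-np.sin(v[2])],[np.sin(v[2]),np.cos(v[2])]])
    return [np.r_[R@p+v[:2],41.5] for p in((60,17),(0,34),(0,-34),(60,-17))]
def best(f,v0,d=(4,4,.03)):
    rng=np.random.default_rng(0);c=[np.array(v0)+rng.uniform(-1,1,3)*d for _ in range(300)];c.sort(key=lambda v:contrast(f(v)))
    r=min((minimize(lambda v:contrast(f(v)),x,method="Nelder-Mead",options=dict(xatol=.05,fatol=1e-3)) for x in c[:5]),key=lambda r:r.fun);return r.x,r.fun
E
cat > f1.py <<'E'
from fit import *
t=lambda u,v,z:back("top",255+(u-400)/4.444-.4,130+v/4.444-.4,z)
a,b=t(594,210,41.5),t(648,298,41.5);m=(a+b)/2;print("manual edge",m,np.linalg.norm(a-b),"yaw",np.arctan2(*(a-b)[[1,0]])-np.pi/2)
k,s1=best(blade,[m[0],m[1],2.127]);c,s2=best(rect,[669.4,-129.3,-1.015])
print("blade",k,s1,"lid",c,s2)
for e in(m[:2],k[:2]):
  for y in(c[2],-1.015):
    X=np.array([np.cos(y),np.sin(y)]);Y=np.array([-X[1],X[0]]);d=e-c[:2];print("yaw",y,"in case x,y",d@X,d@Y)
E
python3 f1.py
```

```text
manual edge [594.32629919  -5.83001352  41.5       ] 64.15800986735879 yaw -1.0149196687545947Traceback (most recent call last):
  File "f1.py", line 4, in <module>
    k,s1=best(blade,[m[0],m[1],2.127]);c,s2=best(rect,[669.4,-129.3,-1.015])
         ~~~~^^^^^^^^^^^^^^^^^^^^^^^^^
  File "fit.py", line 22, in best
    r=min((minimize(lambda v:contrast(f(v)),x,method="Nelder-Mead",options=dict(xatol=.05,fatol=1e-3)) for x in c[:5]),key=lambda r:r.fun);return r.x,r.fun
  File "fit.py", line 22, in <genexpr>
    r=min((minimize(lambda v:contrast(f(v)),x,method="Nelder-Mead",options=dict(xatol=.05,fatol=1e-3)) for x in c[:5]),key=lambda r:r.fun);return r.x,r.fun
           ~~~~~~~~^^^^^^^^^^^^^^^^^^^^^^^^^^^^^^^^^^^^^^^^^^^^^^^^^^^^^^^^^^^^^^^^^^^^^^^^^^^^^^^^^^^
    res = _minimize_neldermead(fun, x0, args, callback, bounds=bounds,
                               **options)
    fxe = func(xe)
    fx = function(np.copy(x), *(wrapper_args + args))
  File "fit.py", line 22, in <lambda>
    r=min((minimize(lambda v:contrast(f(v)),x,method="Nelder-Mead",options=dict(xatol=.05,fatol=1e-3)) for x in c[:5]),key=lambda r:r.fun);return r.x,r.fun
                             ~~~~~~~~^^^^^^
  File "fit.py", line 8, in contrast
    q=np.array([proj("top",p) for p in P]);tot=0
                ~~~~^^^^^^^^^
  File "h.py", line 7, in proj
    m=cams.camera_model(n); f=200/np.tan(np.radians(m["fovy"])/2); T=np.array(m["world_from_camera"])
ValueError: time passes only in moves, steps and waits
```

Too many live model calls; I'll cache the camera model.

```bash
sed -i 's/^def back/import functools\n@functools.cache\ndef cm(n): return cams.camera_model(n)\ndef back/; s/m=cams.camera_model(n)/m=cm(n)/' h.py; python3 f1.py
```

```text
manual edge [594.32629919  -5.83001352  41.5       ] 64.15800986735879 yaw -1.0149196687545947
blade [592.58232926  -6.78485048   2.13496076] -141.2621612548828 lid [ 670.05880905 -129.78506314   -0.98608541] -102.44206237792969
yaw -0.9860854114835604 in case x,y -145.16379676715658 5.266828656205969
yaw -1.015 in case x,y -145.25538561390482 1.0678605274063273
yaw -0.9860854114835604 in case x,y -145.33018402495736 3.2855512876669613
yaw -1.015 in case x,y -145.36442348466375 -0.9173990207091474
```

```bash
cat > f2.py <<'E'
from h import *
import cv2
from scipy.optimize import minimize
G={n:np.float32(cv2.GaussianBlur(cv2.cvtColor(cv2.imread(f"pics/{n}0.png"),cv2.COLOR_BGR2LAB),(0,0),.6)) for n in("top","scene")}
def seg(n,A,B,lo=.06,hi=.94):
    a,b=proj(n,A),proj(n,B);t=np.linspace(lo,hi,80)[:,None];c=a+(b-a)*t;k=np.array([b[1]-a[1],a[0]-b[0]]);k/=np.linalg.norm(k)
    s=lambda c:cv2.remap(G[n],np.float32(c[:,None,0]),np.float32(c[:,None,1]),1)[:,0]
    return np.linalg.norm(s(c+.8*k)-s(c-.8*k),axis=1).mean()
def W(v,x,y,z): c,s=np.cos(v[2]),np.sin(v[2]);return np.array([v[0]+c*x-s*y,v[1]+s*x+c*y,z])
def top(v):
    xf,w=-75+v[3],80+v[4];p=lambda x,y:W(v,x,y,83)
    return seg("top",p(xf,-w),p(75,-w))+seg("top",p(xf,w),p(75,w))+seg("top",p(xf,-w),p(xf,w))+.3*seg("top",p(75,-w),p(75,w))+.7*(seg("top",W(v,-125,-42,79),W(v,-125,42,79))+seg("top",W(v,-115,-38,79),W(v,-115,38,79)))
def scene(v):
    xf,w=-75+v[3],80+v[4];p=lambda x,y:W(v,x,y,83)
    return seg("scene",p(xf,-w),p(75,-w))+seg("scene",p(xf,w),p(75,w))+seg("scene",W(v,-75,-80,0),W(v,-75,80,0))+seg("scene",W(v,-75,-80,2),W(v,-75,-80,70))+seg("scene",W(v,-75,80,2),W(v,-75,80,70))
for nm,f in(("top",top),("scene",scene),("both",lambda v:top(v)+scene(v))):
    o=lambda v:-f(v)+.5*(v[3]**2+v[4]**2)
    rng=np.random.default_rng(1);c=[np.array([669.5,-129.5,-1.012,0,0])+rng.uniform(-1,1,5)*[4,4,.03,2,2] for _ in range(400)];c.sort(key=o)
    for r in sorted((minimize(o,x,method="Nelder-Mead",options=dict(maxiter=600)) for x in c[:6]),key=lambda r:r.fun)[:2]: print(nm,np.round(r.x,3),round(r.fun,1),"mouth",np.round(W(r.x,-75,0,30),1))
E
python3 f2.py
```

```text
top [ 6.70106e+02 -1.28833e+02 -1.01000e+00  5.24000e-01  1.25300e+00] -135.7 mouth [630.2 -65.3  30. ]
top [ 669.795 -128.425   -1.011    1.679    1.161] -135.0 mouth [630.  -64.9  30. ]
scene [ 6.70107e+02 -1.30343e+02 -1.01500e+00 -2.70000e-01  1.52900e+00] -195.1 mouth [630.5 -66.6  30. ]
scene [ 6.70187e+02 -1.30360e+02 -1.01400e+00  1.39000e-01  1.43700e+00] -195.1 mouth [630.6 -66.7  30. ]
both [ 6.69866e+02 -1.29204e+02 -1.00900e+00  6.42000e-01  1.38500e+00] -328.9 mouth [629.9 -65.7  30. ]
both [ 6.70019e+02 -1.29330e+02 -1.00900e+00  1.42000e-01  1.46700e+00] -328.3 mouth [630.1 -65.9  30. ]
```

Call:
{"fn": "carry_out", "kwargs": {
  "plan": [
    {"dx":0,"dy":0,"dz":0,"twist":-0.003,"grip":1},
    {"dx":-0.2,"dy":0,"dz":0,"twist":0,"grip":1},
    {"dx":-0.2,"dy":0,"dz":0,"twist":0,"grip":1},
    {"dx":-0.2,"dy":0,"dz":0,"twist":0,"grip":1},
    {"dx":0,"dy":0,"dz":0,"twist":0,"grip":1},
    {"dx":0,"dy":0,"dz":0,"twist":0,"grip":1}
  ]
}}

```text
time_s: 12.45
tool_pos: [540.8, 78.3, 25.3]
tcp_rot: [0.484, 0.875, 0.0, 0.0]
ft_force: [0.2, -0.0, -0.7]
opening: 25.8
gripper_force: 30.0
```

```bash
python3 - <<'E'
from h import *
import cv2
X=np.array([np.cos(-1.01),np.sin(-1.01)]);h=np.array([630,-65.8])-70*X
togo(h[0],h[1],25,2.1316)
B=cams.camera('top')[:,:,::-1];cv2.imwrite('pics/it2.png',B)
cv2.imwrite('pics/v10.png',cv2.resize(B[130:210,280:350],None,fx=6,fy=6,interpolation=2))
E
```

```text
t 12.45 pos [540.8  78.3  25.3] yaw 2.1309 tilt 0.02 q [-0.07  0.53 -0.24  1.99  0.21  0.64  0.12] F [ 0.2 -0.  -0.7] open 25.8
shift [-0.994 -0.011  0.003] twist -0.0003
```

Call:
{"fn": "carry_out", "kwargs": {
  "plan": [
    {"dx":0,"dy":-0.007,"dz":0,"twist":0,"grip":1},
    {"dx":-0.06,"dy":0,"dz":0,"twist":0,"grip":1},
    {"dx":-0.06,"dy":0,"dz":0,"twist":0,"grip":1},
    {"dx":-0.06,"dy":0,"dz":0,"twist":0,"grip":1},
    {"dx":0,"dy":0,"dz":0,"twist":0,"grip":1}
  ]
}}

```text
time_s: 13.0
tool_pos: [550.5, 61.2, 25.2]
tcp_rot: [0.485, 0.875, -0.0, 0.0]
ft_force: [0.6, -0.0, -0.4]
opening: 25.5
gripper_force: 30.0
```

Call:
{"fn": "carry_out", "kwargs": {
  "plan": [
    {"dx":-0.06,"dy":0,"dz":0,"twist":0,"grip":1},
    {"dx":-0.06,"dy":0,"dz":0,"twist":0,"grip":1},
    {"dx":-0.06,"dy":0,"dz":0,"twist":0,"grip":1},
    {"dx":0,"dy":0,"dz":0,"twist":0,"grip":1},
    {"dx":0,"dy":0,"dz":0,"twist":0,"grip":1}
  ]
}}

```text
time_s: 13.5
tool_pos: [559.4, 47.2, 25.1]
tcp_rot: [0.484, 0.875, 0.0, -0.0]
ft_force: [-0.7, -0.4, -1.3]
opening: 25.6
gripper_force: 30.0
```

```bash
cat > st.py <<'E'
from h import *
X=np.array([np.cos(-1.01),np.sin(-1.01)]);h=np.array([630,-65.8])-70*X
togo(h[0],h[1],25,2.1316)
E
python3 st.py
```

```text
t 13.5 pos [559.4  47.2  25.1] yaw 2.1311 tilt 0.01 q [-0.01  0.55 -0.24  1.96  0.2   0.66  0.18] F [-0.7 -0.4 -1.3] open 25.6
shift [-0.632 -0.003  0.001] twist -0.0002
```

The blade is entering freely, so I continue.

Call:
{"fn": "carry_out", "kwargs": {
  "plan": [
    {"dx":-0.08,"dy":0,"dz":0,"twist":0,"grip":1},
    {"dx":-0.08,"dy":0,"dz":0,"twist":0,"grip":1},
    {"dx":-0.08,"dy":0,"dz":0,"twist":0,"grip":1},
    {"dx":0,"dy":0,"dz":0,"twist":0,"grip":1}
  ]
}}

```text
time_s: 13.9
tool_pos: [573.0, 25.1, 25.2]
tcp_rot: [0.485, 0.875, -0.0, 0.0]
ft_force: [0.4, -0.2, -0.6]
opening: 25.7
gripper_force: 30.0
```

Call:
{"fn": "carry_out", "kwargs": {
  "plan": [
    {"dx":-0.08,"dy":0,"dz":0,"twist":0,"grip":1},
    {"dx":-0.08,"dy":0,"dz":0,"twist":0,"grip":1},
    {"dx":-0.08,"dy":0,"dz":0,"twist":0,"grip":1},
    {"dx":0,"dy":0,"dz":0,"twist":0,"grip":1}
  ]
}}

```text
time_s: 14.3
tool_pos: [585.7, 4.9, 25.2]
tcp_rot: [0.485, 0.875, -0.0, 0.0]
ft_force: [0.2, -0.9, -0.6]
opening: 25.9
gripper_force: 30.0
```

Call:
{"fn": "carry_out", "kwargs": {
  "plan": [
    {"dx":-0.04,"dy":0,"dz":0,"twist":0,"grip":1},
    {"dx":-0.03,"dy":0,"dz":0,"twist":0,"grip":1},
    {"dx":0,"dy":0,"dz":0,"twist":0,"grip":1}
  ]
}}

```text
time_s: 14.6
tool_pos: [588.8, 0.4, 25.2]
tcp_rot: [0.484, 0.875, -0.0, 0.0]
ft_force: [0.4, -0.5, -1.4]
opening: 25.8
gripper_force: 30.0
```

```bash
python3 st.py
```

```text
t 14.6 pos [5.888e+02 4.000e-01 2.520e+01] yaw 2.1312 tilt 0.01 q [ 0.07  0.58 -0.24  1.89  0.2   0.69  0.28] F [ 0.4 -0.5 -1.4] open 25.8
shift [-0.079 -0.003  0.002] twist -0.0002
```

Call:
{"fn": "carry_out", "kwargs": {
  "plan": [
    {"dx":-0.04,"dy":0,"dz":0,"twist":0,"grip":1},
    {"dx":0,"dy":0,"dz":0,"twist":0,"grip":1}
  ]
}}

```text
time_s: 14.8
tool_pos: [591.0, -3.1, 25.2]
tcp_rot: [0.484, 0.875, -0.0, 0.0]
ft_force: [-0.6, -1.0, -0.4]
opening: 25.7
gripper_force: 30.0
```

Call:
{"fn": "carry_out", "kwargs": {
  "plan": [
    {"dx":-0.03,"dy":0,"dz":0,"twist":0,"grip":1},
    {"dx":0,"dy":0,"dz":0,"twist":0,"grip":1}
  ]
}}

```text
time_s: 15.0
tool_pos: [592.6, -5.6, 25.2]
tcp_rot: [0.484, 0.875, -0.0, 0.0]
ft_force: [-0.6, 0.3, -0.9]
opening: 25.5
gripper_force: 30.0
```

Call:
{"fn": "carry_out", "kwargs": {
  "plan": [
    {"dx":-0.02,"dy":0,"dz":0,"twist":0,"grip":1},
    {"dx":0,"dy":0,"dz":0,"twist":0,"grip":1}
  ]
}}

```text
time_s: 15.2
tool_pos: [593.5, -7.2, 25.1]
tcp_rot: [0.484, 0.875, -0.0, 0.0]
ft_force: [0.1, 0.6, -0.8]
opening: 25.9
gripper_force: 30.0
```

Call:
{"fn": "carry_out", "kwargs": {
  "plan": [
    {"dx":-0.02,"dy":0,"dz":0,"twist":0,"grip":1},
    {"dx":0,"dy":0,"dz":0,"twist":0,"grip":1}
  ]
}}

```text
time_s: 15.4
tool_pos: [594.2, -8.0, 25.1]
tcp_rot: [0.484, 0.875, 0.0, -0.0]
ft_force: [-1.3, 1.0, -1.6]
opening: 25.5
gripper_force: 30.0
```

Call:
{"fn": "carry_out", "kwargs": {
  "plan": [
    {"dx":-0.02,"dy":0,"dz":0,"twist":0,"grip":1},
    {"dx":0,"dy":0,"dz":0,"twist":0,"grip":1}
  ]
}}

```text
time_s: 15.6
tool_pos: [594.3, -8.0, 24.8]
tcp_rot: [0.483, 0.876, 0.0, -0.002]
ft_force: [-4.0, 5.3, -0.7]
opening: 25.5
gripper_force: 30.0
```

```bash
python3 st.py; python3 - <<'E'
from h import *
import cv2
A=cams.camera('scene')[:,:,::-1];B=cams.camera('top')[:,:,::-1]
cv2.imwrite('pics/js.png',A);cv2.imwrite('pics/jt.png',B)
cv2.imwrite('pics/v10.png',np.hstack([cv2.resize(A[170:250,270:350],(400,400),interpolation=2),cv2.resize(B[120:200,270:350],(400,400),interpolation=2)]))
E
```

```text
t 15.6 pos [594.3  -8.   24.8] yaw 2.133 tilt 0.18 q [ 0.09  0.59 -0.24  1.87  0.2   0.7   0.3 ] F [-4.   5.3 -0.7] open 25.5
shift [ 0.021 -0.005 -0.002] twist 0.0007
```

The blade is against the stop: 6.6 N pushing back at the expected home distance. Now I ease off, set it down and release.

Call:
{"fn": "carry_out", "kwargs": {
  "plan": [
    {"dx":0.015,"dy":0,"dz":0,"twist":0,"grip":1},
    {"dx":0,"dy":0,"dz":0.02,"twist":0,"grip":1},
    {"dx":0,"dy":0,"dz":0.015,"twist":0,"grip":1},
    {"dx":0,"dy":0,"dz":0,"twist":0,"grip":1}
  ]
}}

```text
time_s: 16.1
tool_pos: [594.3, -8.1, 21.4]
tcp_rot: [0.483, 0.875, 0.0, -0.001]
ft_force: [-3.0, 4.6, 1.5]
opening: 26.2
gripper_force: 30.0
```

Call:
{"fn": "carry_out", "kwargs": {
  "plan": [
    {"dx":0,"dy":0,"dz":0,"twist":0,"grip":-0.1},
    {"dx":0,"dy":0,"dz":0,"twist":0,"grip":-0.1},
    {"dx":0,"dy":0,"dz":0,"twist":0,"grip":-0.1},
    {"dx":0,"dy":0,"dz":0,"twist":0,"grip":-0.1},
    {"dx":0,"dy":0,"dz":0,"twist":0,"grip":-0.1},
    {"dx":0,"dy":0,"dz":0,"twist":0,"grip":-0.1}
  ]
}}

```text
time_s: 16.7
tool_pos: [594.8, -9.2, 21.7]
tcp_rot: [0.484, 0.875, -0.0, 0.0]
ft_force: [0.4, 1.0, -0.5]
opening: 48.2
gripper_force: 0.0
```

Call:
{"fn": "carry_out", "kwargs": {
  "plan": [
    {"dx":0.1,"dy":0,"dz":0,"twist":0,"grip":-0.1},
    {"dx":0.2,"dy":0,"dz":0,"twist":0,"grip":-0.1},
    {"dx":0.05,"dy":0,"dz":-0.2,"twist":0,"grip":-0.1},
    {"dx":0,"dy":0,"dz":-0.4,"twist":0,"grip":-0.1},
    {"dx":0,"dy":0,"dz":-0.4,"twist":0,"grip":-0.1},
    {"dx":-0.2,"dy":0,"dz":0,"twist":0,"grip":-0.1},
    {"dx":-0.2,"dy":0,"dz":0,"twist":0,"grip":-0.1},
    {"dx":-0.15,"dy":0,"dz":0,"twist":0,"grip":-0.1}
  ]
}}

```text
time_s: 17.5
tool_pos: [605.7, -26.4, 122.1]
tcp_rot: [0.484, 0.875, 0.0, 0.0]
ft_force: [-0.2, 0.3, -0.1]
opening: 48.6
gripper_force: 0.0
```

Call:
{"fn": "carry_out", "kwargs": {
  "plan": [
    {"dx":0,"dy":0,"dz":0,"twist":0.068,"grip":-0.1},
    {"dx":0,"dy":0,"dz":0,"twist":0.068,"grip":-0.1},
    {"dx":0,"dy":0,"dz":0,"twist":0.068,"grip":-0.1},
    {"dx":0,"dy":0,"dz":0,"twist":0.068,"grip":-0.1},
    {"dx":0,"dy":0,"dz":0,"twist":0.068,"grip":-0.1},
    {"dx":0,"dy":0,"dz":0,"twist":0.068,"grip":-0.1},
    {"dx":0,"dy":0,"dz":0,"twist":0.068,"grip":-0.1},
    {"dx":0,"dy":0,"dz":0,"twist":0.068,"grip":-0.1}
  ]
}}

```text
time_s: 18.3
tool_pos: [604.9, -25.3, 121.1]
tcp_rot: [0.881, 0.474, -0.0, -0.0]
ft_force: [-0.5, 0.4, 0.3]
opening: 48.3
gripper_force: 0.0
```

Call:
{"fn": "carry_out", "kwargs": {
  "plan": [
    {"dx":0,"dy":0,"dz":0,"twist":0.068,"grip":-0.1},
    {"dx":0,"dy":0,"dz":0,"twist":0.068,"grip":-0.1},
    {"dx":0,"dy":0,"dz":0,"twist":0.068,"grip":-0.1},
    {"dx":0,"dy":0,"dz":0,"twist":0,"grip":-0.1},
    {"dx":0,"dy":0,"dz":0,"twist":0,"grip":-0.1}
  ]
}}

```text
time_s: 18.8
tool_pos: [605.1, -25.4, 121.3]
tcp_rot: [0.96, 0.281, -0.0, -0.0]
ft_force: [0.5, -0.4, -0.2]
opening: 48.2
gripper_force: 0.0
```

```bash
python3 - <<'E'
from h import *
import cv2
togo(606,-28,57,0.561)
A=cams.camera('scene')[:,:,::-1];B=cams.camera('top')[:,:,::-1]
cv2.imwrite('pics/ks.png',A);cv2.imwrite('pics/kt.png',B)
cv2.imwrite('pics/v10.png',np.hstack([cv2.resize(A[160:250,270:360],(400,400),interpolation=2),cv2.resize(B[120:210,260:350],(400,400),interpolation=2)]))
E
```

```text
t 18.8 pos [605.1 -25.4 121.3] yaw 0.5694 tilt 0.04 q [-0.14  0.46  0.11  1.82 -0.06  0.87 -1.01] F [ 0.5 -0.4 -0.2] open 48.2
shift [-0.006  0.027  0.643] twist 0.004
```

View pics/v10.png

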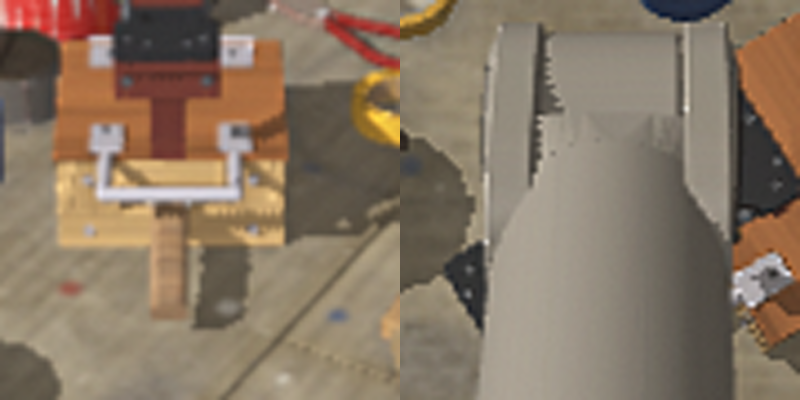

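The knife lies straight in the slot, with its handle running down to (168,318) under the bar and the lid closed. The fingers are centred over the bar at (170,190). Now I go down around the bar and pinch it.

Call:
{"fn": "carry_out", "kwargs": {
  "plan": [
    {"dx":-0.006,"dy":0.027,"dz":0.1,"twist":0.004,"grip":-0.1},
    {"dx":0,"dy":0,"dz":0.2,"twist":0,"grip":-0.1},
    {"dx":0,"dy":0,"dz":0.2,"twist":0,"grip":-0.1},
    {"dx":0,"dy":0,"dz":0.13,"twist":0,"grip":-0.1},
    {"dx":0,"dy":0,"dz":0,"twist":0,"grip":-0.1},
    {"dx":0,"dy":0,"dz":0,"twist":0,"grip":-0.1}
  ],
  "grip_force": 15
}}

```text
time_s: 19.5
tool_pos: [606.4, -28.7, 58.6]
tcp_rot: [0.962, 0.275, -0.0, 0.0]
ft_force: [0.7, 0.3, -0.2]
opening: 48.2
gripper_force: 0.0
```

```bash
python3 - <<'E'
from h import *
togo(606,-28,57,0.561)
X=np.array([np.cos(-1.01),np.sin(-1.01)])
for z in(30,38,46):print(z,(proj("scene",np.r_[np.array([630,-65.8])-110*X,z])-[270,160])*4.444)
E
```

```text
t 19.5 pos [606.4 -28.7  58.6] yaw 0.5567 tilt 0.01 q [-0.13  0.55  0.1   1.85 -0.08  0.75 -1.  ] F [ 0.7  0.3 -0.2] open 48.2
shift [ 0.    -0.008  0.016] twist -0.0021
30 [167.65002966 307.89130342]
38 [167.55780921 298.51594463]
46 [167.4650075  289.08149287]
```

Call:
{"fn": "carry_out", "kwargs": {
  "plan": [
    {"dx":0,"dy":0,"dz":0,"twist":0,"grip":1},
    {"dx":0,"dy":0,"dz":0,"twist":0,"grip":1},
    {"dx":0,"dy":0,"dz":0,"twist":0,"grip":1},
    {"dx":0,"dy":0,"dz":0,"twist":0,"grip":1},
    {"dx":0,"dy":0,"dz":0,"twist":0,"grip":1},
    {"dx":0,"dy":0,"dz":0,"twist":0,"grip":1},
    {"dx":0,"dy":0,"dz":0,"twist":0,"grip":1},
    {"dx":0,"dy":0,"dz":0,"twist":0,"grip":1}
  ]
}}

```text
time_s: 20.3
tool_pos: [607.6, -30.3, 59.1]
tcp_rot: [0.962, 0.274, 0.001, 0.001]
ft_force: [3.1, -3.9, -2.4]
opening: 9.6
gripper_force: 15.0
```

Call:
{"fn": "carry_out", "kwargs": {
  "plan": [
    {"dx":0,"dy":0.03,"dz":-0.103,"twist":0,"grip":1},
    {"dx":0,"dy":0.008,"dz":-0.103,"twist":0,"grip":1},
    {"dx":0,"dy":0.014,"dz":-0.102,"twist":0,"grip":1},
    {"dx":0,"dy":0.02,"dz":-0.102,"twist":0,"grip":1},
    {"dx":0,"dy":0.025,"dz":-0.1,"twist":0,"grip":1},
    {"dx":0,"dy":0.031,"dz":-0.099,"twist":0,"grip":1},
    {"dx":0,"dy":0.036,"dz":-0.097,"twist":0,"grip":1},
    {"dx":0,"dy":0.041,"dz":-0.095,"twist":0,"grip":1}
  ]
}}

```text
time_s: 21.1
tool_pos: [616.6, -44.8, 139.5]
tcp_rot: [0.961, 0.275, -0.001, -0.001]
ft_force: [-2.5, 4.5, 0.2]
opening: 9.7
gripper_force: 15.0
```

Call:
{"fn": "carry_out", "kwargs": {
  "plan": [
    {"dx":0,"dy":0.046,"dz":-0.093,"twist":0,"grip":1},
    {"dx":0,"dy":0.051,"dz":-0.09,"twist":0,"grip":1},
    {"dx":0,"dy":0.056,"dz":-0.087,"twist":0,"grip":1},
    {"dx":0,"dy":0.061,"dz":-0.084,"twist":0,"grip":1},
    {"dx":0,"dy":0.065,"dz":-0.08,"twist":0,"grip":1},
    {"dx":0,"dy":0.07,"dz":-0.077,"twist":0,"grip":1},
    {"dx":0,"dy":0.074,"dz":-0.073,"twist":0,"grip":1},
    {"dx":0,"dy":0.078,"dz":-0.069,"twist":0,"grip":1}
  ]
}}

```text
time_s: 21.9
tool_pos: [642.3, -85.9, 205.9]
tcp_rot: [0.961, 0.276, -0.001, -0.002]
ft_force: [-8.7, 7.1, 9.4]
opening: 9.5
gripper_force: 15.0
```

Call:
{"fn": "carry_out", "kwargs": {
  "plan": [
    {"dx":0,"dy":0,"dz":0,"twist":0,"grip":1},
    {"dx":0,"dy":0,"dz":0,"twist":0,"grip":1},
    {"dx":0,"dy":0,"dz":0,"twist":0,"grip":1},
    {"dx":0,"dy":0,"dz":0,"twist":0,"grip":1},
    {"dx":0,"dy":0,"dz":0,"twist":0,"grip":1}
  ]
}}

```text
time_s: 22.4
tool_pos: [642.5, -86.2, 206.1]
tcp_rot: [0.961, 0.275, -0.0, -0.002]
ft_force: [-9.6, 7.6, 10.7]
opening: 9.4
gripper_force: 15.0
```

```bash
python3 - <<'E'
from h import *
import cv2
togo(606,-28,57,0.561)
s=env.observe();X=np.array([np.cos(-1.01),np.sin(-1.01)])
d=(np.array(s["tool_pos"])[:2]-[607.6,-30.3])@X;u=s["tool_pos"][2]-59.1
print("adv",d,"up",u,"theta from z",np.degrees(np.arcsin(u/190)),"from both",np.degrees(np.arctan2(u,190-d)),"radius",np.hypot(u,190-d),"grip",s["gripper_force"])
cv2.imwrite('pics/zs.png',cams.camera('scene')[:,:,::-1]);cv2.imwrite('pics/zt.png',cams.camera('top')[:,:,::-1])
E
```

```text
t 22.4 pos [642.5 -86.2 206.1] yaw 0.558 tilt 0.22 q [-0.06  0.44  0.14  1.63 -0.07  1.07 -0.92] F [-9.6  7.6 10.7] open 9.4
shift [-0.002 -0.682  1.494] twist -0.0014
adv 65.92871538294911 up 146.9925434286083 theta from z 50.68234147887302 from both 49.83345398960169 radius 192.35511818024636 grip 15.00177651643753
```

The grip is holding and the lid is at about 50°. I'll relieve the radial stress a little, then check the lid angle numerically in the pictures.

Call:
{"fn": "carry_out", "kwargs": {
  "plan": [
    {"dx":0,"dy":-0.013,"dz":-0.015,"twist":0,"grip":1},
    {"dx":0,"dy":0,"dz":0,"twist":0,"grip":1},
    {"dx":0,"dy":0,"dz":0,"twist":0,"grip":1},
    {"dx":0,"dy":0,"dz":0,"twist":0,"grip":1}
  ]
}}

```text
time_s: 22.9
tool_pos: [642.7, -86.5, 206.5]
tcp_rot: [0.961, 0.275, 0.0, -0.001]
ft_force: [-4.7, 5.9, 6.4]
opening: 9.6
gripper_force: 15.0
```

```bash
cat > ang.py <<'E'
from h import *
import cv2
G={}
for n in("top","scene"):
    im=cams.camera(n);cv2.imwrite(f"pics/e_{n}.png",im[:,:,::-1]);G[n]=np.float32(cv2.GaussianBlur(cv2.cvtColor(im,cv2.COLOR_RGB2LAB),(0,0),.6))
v=(670,-129.3,-1.01)
def W(x,y,z): c,s=np.cos(v[2]),np.sin(v[2]);return np.array([v[0]+c*x-s*y,v[1]+s*x+c*y,z])
def L(r,y,th,h): return W(70-r*np.cos(th)+h*np.sin(th),y,79+r*np.sin(th)+h*np.cos(th))  # h: height above hinge plane in lid frame
def seg(n,A,B):
    a,b=proj(n,A),proj(n,B);t=np.linspace(.06,.94,80)[:,None];c=a+(b-a)*t;k=np.array([b[1]-a[1],a[0]-b[0]]);k/=np.linalg.norm(k)
    s=lambda c:cv2.remap(G[n],np.float32(c[:,None,0]),np.float32(c[:,None,1]),1)[:,0]
    return np.linalg.norm(s(c+.8*k)-s(c-.8*k),axis=1).mean()
D=np.arange(0,75,1.)
for n in("scene","top"):
  for w in(80,81.4):
    for nm,f in(("front",lambda t:max(seg(n,L(145,-w,t,h),L(145,w,t,h)) for h in(4,-4))),("left",lambda t:seg(n,L(0,w,t,4),L(145,w,t,4))),("right",lambda t:seg(n,L(0,-w,t,4),L(145,-w,t,4)))):
      c=np.array([f(np.radians(d)) for d in D]);i=np.argsort(-c)[:5];print(n,w,nm,D[i],np.round(c[i],1))
s=env.observe();print(s["ft_force"],s["opening"],s["gripper_force"],s["time_s"])
E
python3 ang.py
```

```text
scene 80 front [31. 28. 32. 29. 27.] [58.  57.3 48.3 45.2 42.5]
scene 80 left [0. 1. 2. 3. 4.] [63.1 62.6 62.3 61.9 61.3]
scene 80 right [0. 1. 2. 3. 4.] [60.6 59.8 58.8 57.6 56.1]
scene 81.4 front [31. 28. 32. 29. 27.] [57.8 57.2 48.2 45.2 42.3]
scene 81.4 left [0. 1. 2. 3. 4.] [50.1 49.1 48.2 47.3 46.3]
scene 81.4 right [0. 1. 2. 3. 4.] [55.6 53.8 51.9 49.8 47.5]
top 80 front [74. 73. 71. 72.  1.] [14.3 10.8 10.4  6.4  5.8]
top 80 left [43. 42. 45. 44. 46.] [5.8 5.7 5.6 5.6 5.5]
top 80 right [52. 53. 51. 54. 50.] [5.6 5.6 5.6 5.6 5.5]
top 81.4 front [74. 73. 71. 72.  1.] [14.1 10.7 10.3  6.3  6. ]
top 81.4 left [43. 42. 44. 41. 45.] [6.1 6.1 5.9 5.8 5.7]
top 81.4 right [58. 57. 59. 56. 60.] [9.1 9.  9.  8.8 8.8]
[-4.37690572  4.65055608  5.6420455 ] 9.732954920153627 15.000364780426025 23.0
```

```bash
cat > col.py <<'E'
import sys; sys.argv=[""]
exec(open("ang.py").read().split("D=np")[0].replace("im=cams.camera(n);cv2.imwrite(f\"pics/e_{n}.png\",im[:,:,::-1])","im=cv2.imread(f'pics/e_{n}.png')[:,:,::-1]"))
for y in(65,-65):
    for d in(0,30,45,50,55): print(y,d,"edge top/bottom",np.round(proj("scene",L(145,y,np.radians(d),4)),1),np.round(proj("scene",L(145,y,np.radians(d),-4)),1))
    print("hinge",np.round(proj("scene",L(0,y,0,4)),1))
    c=int(round(proj("scene",L(145,y,np.radians(50),0))[0]));im=cv2.imread("pics/e_scene.png")[:,:,::-1];i0=cv2.imread("pics/scene0.png")[:,:,::-1]
    print("col",c,[(r,*im[r,c].tolist(),"|",*i0[r,c].tolist()) for r in range(136,204,2)])
print("bar expected 50deg",[np.round(proj("scene",L(190,y,np.radians(50),0)),1) for y in(-40,40)])
E
python3 col.py
```

```text
65 0 edge top/bottom [286.6 193.6] [286.7 195.7]
65 30 edge top/bottom [286.1 170.1] [286.1 172.7]
65 45 edge top/bottom [286.  157.7] [286.  160.2]
65 50 edge top/bottom [286.1 153.7] [286.  156.2]
65 55 edge top/bottom [286.1 149.9] [286.1 152.3]
hinge [288.2 168.7]
col 286 [(136, 203, 201, 200, '|', 206, 205, 203), (138, 194, 190, 185, '|', 196, 191, 187), (140, 213, 208, 204, '|', 213, 208, 205), (142, 206, 204, 200, '|', 208, 207, 202), (144, 206, 203, 199, '|', 207, 205, 200), (146, 205, 197, 193, '|', 206, 198, 194), (148, 192, 189, 186, '|', 194, 191, 188), (150, 136, 130, 120, '|', 136, 130, 120), (152, 172, 167, 163, '|', 174, 170, 164), (154, 158, 138, 133, '|', 169, 158, 155), (156, 181, 116, 68, '|', 172, 136, 132), (158, 82, 56, 38, '|', 172, 129, 124), (160, 92, 62, 41, '|', 176, 107, 103), (162, 91, 61, 41, '|', 173, 85, 80), (164, 96, 65, 42, '|', 175, 57, 53), (166, 98, 65, 43, '|', 170, 45, 42), (168, 92, 62, 40, '|', 142, 47, 42), (170, 92, 61, 39, '|', 180, 119, 71), (172, 188, 155, 104, '|', 170, 109, 66), (174, 201, 166, 111, '|', 168, 109, 67), (176, 197, 162,
[... 1545 characters left out ...]
, 69, '|', 166, 108, 66), (174, 195, 160, 109, '|', 170, 109, 67), (176, 188, 152, 104, '|', 161, 105, 64), (178, 190, 155, 105, '|', 173, 111, 67), (180, 187, 152, 103, '|', 174, 111, 68), (182, 175, 142, 95, '|', 172, 111, 67), (184, 204, 169, 114, '|', 174, 112, 67), (186, 187, 137, 88, '|', 179, 117, 70), (188, 163, 109, 67, '|', 177, 112, 68), (190, 164, 109, 66, '|', 169, 109, 65), (192, 153, 99, 60, '|', 156, 99, 62), (194, 218, 170, 112, '|', 139, 89, 54), (196, 210, 174, 118, '|', 203, 163, 108), (198, 212, 175, 118, '|', 179, 145, 98), (200, 210, 173, 116, '|', 136, 110, 74), (202, 195, 160, 107, '|', 196, 160, 108)]
bar expected 50deg [array([320.8, 149.7]), array([293.8, 149.8])]
```

The lid's front edge shows at rows 154.5 to 157, which is about 49°, and the grip is steady. I'm handing in.

```bash
python3 -c "
from station import workorder
print(workorder.hand_in())"
```

```text
the job is handed in; nothing more can be done
None
```

I slid the knife home against the stop and released it with the lid closed. I then handed the job in with the gripper still holding the lid open at about 49° (estimated from the camera picture); no verdict came back.

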